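# Walk the cast drying-post base round to face the fence

### The arm

A 7-joint arm with a two-finger parallel gripper is mounted at the origin on the work surface. World frame = base frame: x ahead of the robot, y to its left, z up, the work surface at z = 0. Lengths are in m, angles in rad, forces in N, time in s.
With the tool pointing down it reaches from about 0.4 to 0.85 m from the base axis. Payload 4.5 kg.
Tool frame: the origin (TCP) lies where the fingers leave the gripper's body, on its centre line; the fingertips stand 64 mm ahead of it and the grasp point (between the pads) lies 45 mm ahead of it; z points along the fingers, y is the line along which they close (so a half turn about z gives the same grasp; the last joint's range is limited). The gripper opens to 88 mm and grips with 3 to 60 N. Pads are 18 mm wide; open, the fingers measure 123 mm over their backs; the gripper's body (75 mm by 187 mm) begins 45 mm behind the grasp point.
Start: joints at [-1.143, 0.689, -0.195, 1.565, 0.157, 0.902, -0.215], TCP at [0.24, 0.577, 0.303] pointing down, gripper open.
Joint ranges: [-3.01, 3.01], [-0.46, 2.08], [-1.47, 1.51], [0.13, 2.56], [-1, 4.14], [0.04, 2.09], [-2.66, 2.66]. Speed limits (rad/s): [2.57, 2.57, 3.14, 3.14, 3.14, 3.14, 3.14].

### API

Orientations are given as a unit quaternion [x, y, z, w].
In Python, from plant import r gives the robot as it stands.
- The arm moves only by the tool play_rows, never from a script. Its arguments are lists of equal length, an entry for each row: "translation": the shift along the tool's x, y, z in m, a list of three; "delta_rot": the turn, a rotation vector about the tool's x, y, z in degrees, a list of three; "grip": the opening, from -1 (shut) to 1 (fully open). In form: {"translation": [[x, y, z], ...], "delta_rot": [[rx, ry, rz], ...], "grip": [grip, ...]}. A call has 1 to 20 rows; each row shifts and turns the commanded pose from where the row before left it, along the tool's axes as they then stand; what a row does not reach is not made up. A row lasts 1/8 s, in which the tool goes at most 62.5 mm and 10.7 degrees, less where a joint would pass 70% of its speed; a pose out of reach is approached as far as the arm can. A call with a gripper value outside its range is refused whole. The fingers move at their own pace and stop on an object; "squeeze" is the grip in N (left out, the last holds). Time passes only in rows, so rows that do not move let the fingers close. It gives the time, the measured TCP pose, the force, the opening and the grip force at its end, in the units of the state.
- r.get_state(): the state, without advancing time (a new reading comes with each control period).
- r.snapshot(name): name is "side" or "top"; returns the picture (384x512x3 uint8, blue, green, red); there is no depth.
- r.get_calibration(name): a dict with "intrinsics" (3x3 intrinsics, pixels), "k1" (the pictures are not rectified: a ray, as slopes to the right and down, at radius r is drawn at 1 + k1 r^2 times it, then the intrinsics apply), "eye" and "rotation" of the camera in the world. Camera axes: x right, y up, looking along -z (the intrinsics and any distortion apply to the point x, -y, -z); pixel columns grow to the right and rows downward; lengths in m; the calibration is good to about 2 mm. A picture is of the moment at which its call begins. get_calibration takes no time and is no camera call.
- r.finish_job(): hands the job in; it is judged then, once.
Trained networks look in the newest picture that a camera, given by its name, has taken for a name from the list of things; names that differ only in an ending like _2 or _b are one class to them, and where a whole thing is asked for, a point or a joint stands for the part that bears it (a point fixed in the world has none). Each returns a list of dicts, best first, with "confidence" (0 to 1); they miss things now and then, are a little off and sometimes report something else, mostly with a low value. They report only what shows in the picture. A call takes as long as a camera call.
- r.look_for(camera, target): "point" ([x, y, z] in m, in world coordinates, good to about 4 mm: the middle of the surface that is visible of it).
- r.silhouettes(camera, target): "pixels" (384x512 bool, what is visible of it).
The state is a dict: "clock": time; "q": joint angles; "qd": joint speeds; "joint_torque": joint torques, N m; "tool_pos": TCP position; "eef_rot": TCP orientation; "contact_force": force on the tool from outside, world axes, zero at the start; "moment": the same for the moment, N m; "opening": opening from 0.0 (shut) to 1.0 (fully open); "finger_force": force on a finger pad.
Only numpy, scipy, OpenCV 4.12 (cv2) and the standard library are available. Lean on these libraries where they do the work, as an engineer would, in place of code of your own. Each camera call takes 0.05 s, during which the arm holds its last target. There are 200 camera calls.

### The job

Using only pushes with the fingers, walk the heavy green cast base round on the board, clear of the fence, until one of its long sides (either one) faces the fence squarely; then push it forward until that side lies flush against the fence, with the base between the two yellow marks. Do not lift or tip the base, do not touch the brass twist socket on top of it, keep the base on the board, and leave everything else undisturbed.

Things in the scene. Friction and masses are not known exactly. Their poses are not given: they have to be found in the camera images.
- base: Loose dark green cast block, 0.7 to 1.0 kg, 92 mm along its x, 120 along y, 42 high. Origin: centre of underside; z up. The long sides look along its +x and -x, a brass strip on top beside each. Dry friction, 5 to 10 N; stops when the push stops. Pushed near the end of a long side it turns about 0.12 rad per 10 mm. Starts 45 to 90 degrees, either way, off facing the fence, and clear of it.
- socket: Brass twist socket fixed on the middle of the base's top: a ring 56 mm across, 12 mm high (its top is 54 mm above the base's underside). Not to be touched. Origin: centre of its underside, on the top of the base; same axes as the base.
- board: Fixed plywood board, 360 mm along x, 400 along y, 12 thick. Origin: centre of its underside; x points to the fence, y along it, z up. Aluminium fence on it near the far edge: 360 mm long, 22 thick, 40 high above the board's top, its face to the robot at x = +140 mm. Two yellow marks 8 mm wide on the fence at y = -100 and +100 mm.
- fence (a point): Middle of the foot of the fence's face towards the robot, at the level of the board's top; axes as the board's (x points into the fence, y along it). It lies 140 mm along x and 12 mm up from the board's origin.
- spike: Replacement maple spike standing upright on the left part of the board, 26 mm across, 60 mm high; origin at the centre of its underside. Leave alone.
- awl: Awl with a square steel handle, lying on the right part of the board, 145 mm long, 22 mm high; origin under the handle's middle part, 63 mm from the butt, x towards the point. Leave alone.
- bowl: Blue glazed bowl, 120 mm across, 50 mm high, beside the board with the red ball in it; origin at the centre of its underside. Leave alone.
- ball_center (a point): Centre of the chipped red ball, 60 mm across, lying in the bowl. Leave alone.
- jar: Amber jar with black cap, 52 mm across, 60 mm high, beside the board; origin at the centre of its underside. Leave alone.
- sander: Cork sanding block 100 x 60 x 28 mm beside the board; origin at the centre of its underside. Leave alone.

How it is judged:
By the outcome, as a careful person would: the job done as asked, in the order asked, and still so for the second after the job is handed in, with the robot touching nothing.
It also fails if it takes over 64 s, if anything falls off the work surface, if the arm or the gripper's body presses on something with over 40 N, if the wrist force passes 120 N, or if a joint passes its speed limit or range.

## Working session

There is one attempt and no reset: what is moved stays moved. The work goes in short steps, Python scripts to look and compute and a tool call to move; the robot and the scene stay as the last step left them, time stands still between calls to the robot, and variables do not carry over. Pictures are saved under pics/ and viewed, at most 10 in all, crops included, and the job is handed in when it is done.

Besides the shell and the picture viewer there is one more tool, called after "Call:" in YAML: its name, and indented under it one key for each argument. play_rows: Moves the arm, as the interface text tells. Its arguments: {"type":"object","properties":{"translation":{"type":"array","items":{"type":"array","items":{"type":"number"}}},"delta_rot":{"type":"array","items":{"type":"array","items":{"type":"number"}}},"grip":{"type":"array","items":{"type":"number"}},"squeeze":{"type":"number"}},"required":["translation","delta_rot","grip"]}

```bash
ls; mkdir -p pics; python3 - <<'E'
from plant import r
import cv2
for c in("top","side"):
    cv2.imwrite(f"pics/{c}0.png",r.snapshot(c)); k=r.get_calibration(c); print(k)
    for n in("base","socket","board","spike","awl","bowl","jar","sander","fence"):
        print(c,n,[(d["confidence"],[round(v,3) for v in d["point"]]) for d in r.look_for(c,n)][:2])
s=r.get_state();print(s["clock"],s["tool_pos"],s["eef_rot"],s["contact_force"])
E
```

```text
pics
{'intrinsics': array([[406.62016905,   0.        , 253.18410169],
       [  0.        , 406.62016905, 188.51445216],
       [  0.        ,   0.        ,   1.        ]]), 'k1': -0.1449676885891967, 'eye': array([0.50218253, 0.0111686 , 1.18512428]), 'rotation': array([ 0.02835255, -0.02258544, -0.70398358,  0.7092906 ])}
top base [(0.97, [0.573, -0.039, 0.054])]
top socket [(0.5, [0.577, -0.036, 0.067])]
top board [(0.74, [0.572, -0.015, 0.012])]
top spike []
top awl [(0.35, [0.546, -0.31, 0.058])]
top bowl [(0.64, [0.637, 0.272, 0.029])]
top jar [(0.67, [0.546, -0.305, 0.061])]
top sander [(0.93, [0.682, -0.324, 0.028]), (0.63, [0.546, -0.306, 0.061])]
top fence [(0.6, [0.568, -0.016, 0.012])]
{'intrinsics': array([[435.22862189,   0.        , 254.4041144 ],
       [  0.        , 435.22862189, 199.41077653],
       [  0.        ,   0.        ,   1.        ]]), 'k1': -0.11063089620353903, 'eye': array([0.52704174, 0.59494603, 0.79129148]), 'rotation': array([-0.01050885,  0.32906884,  0.94309826, -0.04657186])}
side base [(0.7, [0.569, -0.02, 0.052])]
side socket [(0.63, [0.572, -0.036, 0.061])]
side board [(0.66, [0.573, 0.032, 0.011])]
side spike [(0.6, [0.558, 0.158, 0.047])]
side awl [(0.93, [0.56, -0.196, 0.03])]
side bowl [(0.85, [0.636, 0.26, 0.026]), (0.56, [0.574, 0.032, 0.011])]
side jar [(0.86, [0.545, -0.293, 0.035])]
side sander [(0.84, [0.686, -0.313, 0.029])]
side fence [(0.89, [0.577, 0.033, 0.013])]
1.0 [0.23979238 0.57721211 0.30276901] [ 1.95635646e-01  9.80676647e-01  8.50619629e-05 -3.87677425e-06] [-0.49780639  0.05375033 -0.26785083]
```

View pics/top0.png

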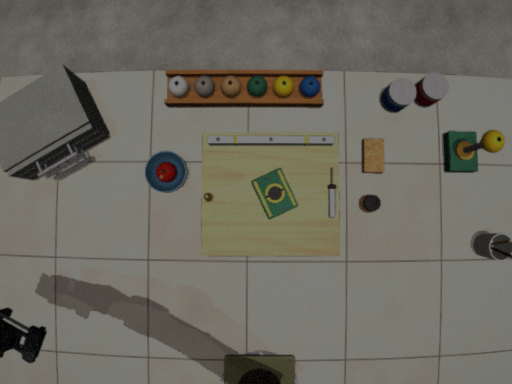

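View pics/side0.png

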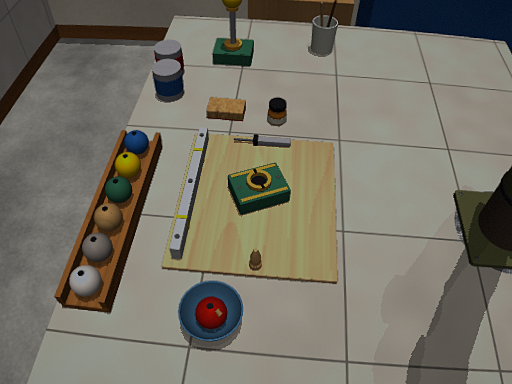

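Top view: the green base is at about (275,193), with its long axis running (262,174) to (283,212), so it needs about a 60° CCW turn. The fence is along row 140, the awl at (332,195) and the spike at (208,197). The side view agrees. Next I fit the poses.

```bash
cat > h.py <<'E'
from plant import r
import numpy as np, cv2
from scipy.spatial.transform import Rotation as R
from scipy.optimize import minimize
S=4
def proj(c,P):
    k=r.get_calibration(c); q=R.from_quat(k["rotation"]).inv().apply(np.asarray(P)-k["eye"])
    u=np.c_[q[:,0],-q[:,1]]/-q[:,2:]; u=u*(1+k["k1"]*(u**2).sum(1,keepdims=True))
    K=k["intrinsics"]; return u*[K[0,0],K[1,1]]+K[:2,2]
def box(sx,sy,z0,z1,cx=0,cy=0): return np.array([[cx+a*sx/2,cy+b*sy/2,z] for a in(-1,1) for b in(-1,1) for z in(z0,z1)])
def world(p,P):
    c,s=np.cos(p[2]),np.sin(p[2]); return np.c_[P[:,:2]@np.array([[c,s],[-s,c]])+p[:2],P[:,2]]
def draw(c,p,parts):
    m=np.zeros((384*S,512*S),np.uint8)
    for P in parts:
        h=cv2.convexHull(((proj(c,world(p,P))+.5)*S).astype(np.float32))
        cv2.fillConvexPoly(m,np.round(h*16).astype(np.int32),255,shift=4)
    return cv2.resize(m,(512,384),interpolation=cv2.INTER_AREA)/255.
t=np.linspace(0,2*np.pi,24,endpoint=False)
BASE=[box(.092,.12,.012,.054),np.r_[np.c_[.028*np.cos(t),.028*np.sin(t),0*t+.054],np.c_[.028*np.cos(t),.028*np.sin(t),0*t+.066]]]
BOARD=[box(.36,.4,0,.012),box(.022,.36,.012,.052,.151)]
def sil(c,n):
    d=r.silhouettes(c,n); return np.array(d[0]["pixels"],float) if d else None
def fit(masks,parts,p0,w=None):
    f=lambda p:sum(np.abs(draw(c,p,parts)-m).sum() for c,m in masks.items())
    d=np.array([.008,.008,.08]); best=None
    for _ in range(2):
        o=minimize(f,p0,method="Nelder-Mead",options=dict(initial_simplex=np.array([p0]+[np.array(p0)+d*e for e in np.eye(3)]),xatol=1e-4,fatol=.1)); p0=o.x; d=-d/3
    return o.x,o.fun/sum(m.sum() for m in masks.values())
def basefit(p0,cams=("top","side")):
    ms={}
    for c in cams:
        r.snapshot(c); m=sil(c,"base"); s=None
        if m is not None: ms[c]=m
    return ms,fit(ms,BASE,p0)
E
python3 - <<'E'
from h import *
ms,f=basefit([.573,-.037,-1.06]); print("base",f,{c:m.sum() for c,m in ms.items()})
for c in ms: print(c,fit({c:ms[c]},BASE,f[0]))
bm={}
for c in("top","side"):
    m=sil(c,"board")
    h=m.copy().astype(np.uint8)
    if ms.get(c) is not None: h|=ms[c].astype(np.uint8)
    h=cv2.morphologyEx(h,cv2.MORPH_CLOSE,np.ones((3,3)))
    cs,_=cv2.findContours(h,cv2.RETR_EXTERNAL,cv2.CHAIN_APPROX_NONE); h[:]=0
    cv2.drawContours(h,[max(cs,key=cv2.contourArea)],-1,1,-1); bm[c]=h.astype(float)
    print(c,m.sum(),h.sum(),fit({c:bm[c]},BOARD,[.572,-.016,0]))
f2=fit(bm,BOARD,[.572,-.016,0]);print("board",f2)
v=np.zeros((384,1024,3),np.uint8)
for i,c in enumerate(("top","side")):
    im=r.snapshot(c); 
    for p,parts in((f[0],BASE),(f2[0],BOARD)):
        for P in parts: cv2.polylines(im,[np.round(cv2.convexHull(proj(c,world(p,P)).astype(np.float32))).astype(int)],True,(0,0,255) if parts is BASE else (255,0,255),1)
    v[:,i*512:(i+1)*512]=im
a=v[110:270,190:350];b=v[100:300,512+150:512+350]
cv2.imwrite("pics/fit0.png",np.hstack([cv2.resize(a,(400,400)),cv2.resize(b,(400,400))]))
for n in("spike","awl"): print(n,[(d["confidence"],d["point"]) for d in r.look_for("side",n)[:1]])
m=sil("side","awl");print(np.argwhere(m>0).min(0),np.argwhere(m>0).max(0))
E
```

```text
base (array([ 0.57206612, -0.03920302, -1.13121293]), np.float64(0.06897290464943147)) {'top': np.float64(1438.0), 'side': np.float64(2223.0)}
top (array([ 0.57223097, -0.03879707, -1.11428099]), np.float64(0.03818484278273201))
side (array([ 0.57126927, -0.03973802, -1.1698506 ]), np.float64(0.08239527929930408))
top 15320.0 17043 (array([ 0.57453812, -0.02783972,  0.00623891]), np.float64(0.0076767760439856265))
side 19499.0 21976 (array([ 0.57310661, -0.02947502,  0.00465833]), np.float64(0.024257300299078494))
board (array([ 0.574103  , -0.02887427,  0.00585106]), np.float64(0.019451961311960135))
spike [(0.56, [0.5581, 0.1573, 0.0432])]
awl [(0.86, [0.5606, -0.201, 0.0264])]
[135 236] [145 290]
```

View pics/fit0.png

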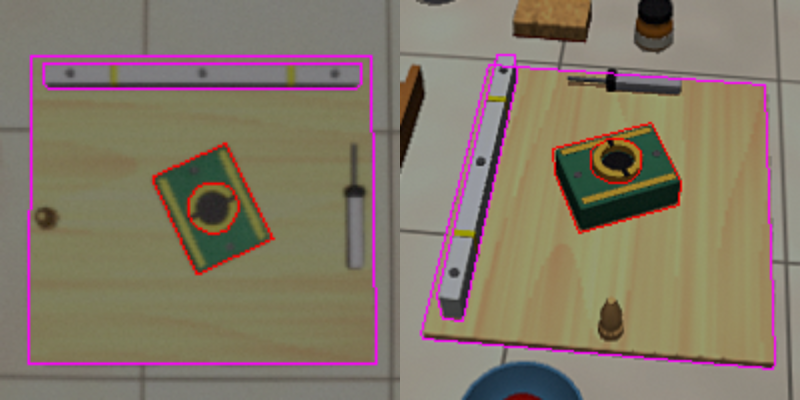

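The overlays match both views: base at (0.572, -0.039) with yaw about -1.12, fence face at x≈0.714. Plan: push the far-right end toward +y, then the near-left end toward +x. First I square the tool to the world axes and move over.

Call:
play_rows:
  translation:
    - [0, 0, 0]
    - [0, 0, 0]
    - [0, 0, 0]
    - [-0.0256, -0.043, 0]
    - [-0.0256, -0.043, 0]
    - [-0.0256, -0.043, 0]
    - [-0.0256, -0.043, 0]
    - [-0.0256, -0.043, 0]
    - [-0.0256, -0.043, 0]
    - [-0.0256, -0.043, 0]
    - [-0.0256, -0.043, 0]
    - [-0.0256, -0.043, 0]
    - [-0.0256, -0.043, 0]
    - [-0.0256, -0.043, 0]
    - [-0.0256, -0.043, 0]
    - [-0.0256, -0.043, 0]
    - [-0.0256, -0.043, 0]
    - [-0.0256, -0.043, 0]
    - [-0.0256, -0.043, 0]
    - [0, 0, 0]
  delta_rot:
    - [0, 0, -7.5]
    - [0, 0, -7.5]
    - [0, 0, -7.5]
    - [0, 0, 0]
    - [0, 0, 0]
    - [0, 0, 0]
    - [0, 0, 0]
    - [0, 0, 0]
    - [0, 0, 0]
    - [0, 0, 0]
    - [0, 0, 0]
    - [0, 0, 0]
    - [0, 0, 0]
    - [0, 0, 0]
    - [0, 0, 0]
    - [0, 0, 0]
    - [0, 0, 0]
    - [0, 0, 0]
    - [0, 0, 0]
    - [0, 0, 0]
  grip: [-1, -1, -1, -1, -1, -1, -1, -1, -1, -1, -1, -1, -1, -1, -1, -1, -1, -1, -1, -1]

```text
clock: 4.05
tool_pos: [0.6496, -0.117, 0.3019]
eef_rot: [0.005, 1.0, -0.002, 0.0]
contact_force: [-0.7, 0.5, 0.6]
opening: 0.005
finger_force: 0.0
```

Call:
play_rows:
  translation:
    - [0, 0, 0.037]
    - [0, 0, 0.037]
    - [0, 0, 0.037]
    - [0, 0, 0.037]
    - [0, 0, 0.037]
    - [0, 0, 0.035]
    - [0, 0.018, 0]
    - [0, 0.018, 0]
    - [0.001, 0.006, 0]
    - [0.001, 0.006, 0]
    - [0.001, 0.006, 0]
    - [0.001, 0.006, 0]
    - [0.002, 0.006, 0]
    - [0.002, 0.006, 0]
    - [0.002, 0.006, 0]
    - [0.002, 0.006, 0]
    - [0, -0.012, 0]
    - [0, -0.02, 0]
  delta_rot:
    - [0, 0, -0.9]
    - [0, 0, 0]
    - [0, 0, 0]
    - [0, 0, 0]
    - [0, 0, 0]
    - [0, 0, 0]
    - [0, 0, 0]
    - [0, 0, 0]
    - [0, 0, 0]
    - [0, 0, 0]
    - [0, 0, 0]
    - [0, 0, 0]
    - [0, 0, 0]
    - [0, 0, 0]
    - [0, 0, 0]
    - [0, 0, 0]
    - [0, 0, 0]
    - [0, 0, 0]
  grip: [-1, -1, -1, -1, -1, -1, -1, -1, -1, -1, -1, -1, -1, -1, -1, -1, -1, -1]

```text
clock: 6.3
tool_pos: [0.6349, -0.0597, 0.0824]
eef_rot: [-0.008, 1.0, 0.0, -0.001]
contact_force: [-0.2, 0.2, -0.7]
opening: 0.0
finger_force: 0.0
```

```bash
cat > look.py <<'E'
from h import *
import sys
p=[float(v) for v in sys.argv[1:4]]
ms,f=basefit(p)
print("both",f[0].round(4),round(f[1],3))
for c in ms:
    g=fit({c:ms[c]},BASE,p); print(c,g[0].round(4),round(g[1],3))
s=r.get_state(); print(s["clock"],s["tool_pos"].round(4),s["eef_rot"].round(4),s["contact_force"].round(2))
if len(sys.argv)>4:
    v=[]
    for c,(y,x) in(("top",(110,190)),("side",(100,140))):
        im=r.snapshot(c)
        for P in BASE: cv2.polylines(im,[np.round(cv2.convexHull(proj(c,world(f[0],P)).astype(np.float32))).astype(int)],True,(0,0,255),1)
        v.append(cv2.resize(im[y:y+200,x:x+200],(400,400)))
    cv2.imwrite(sys.argv[4],np.hstack(v))
E
python3 look.py .567 -.022 -.6 pics/a1.png
```

```text
both [ 0.5579 -0.0251 -0.6691] 0.081
top [ 0.5584 -0.0252 -0.679 ] 0.085
side [ 0.5578 -0.0247 -0.645 ] 0.079
6.5 [ 0.6353 -0.0609  0.0823] [-6.1e-03  1.0e+00 -0.0e+00 -6.0e-04] [-0.03  1.1  -0.22]
```

View pics/a1.png

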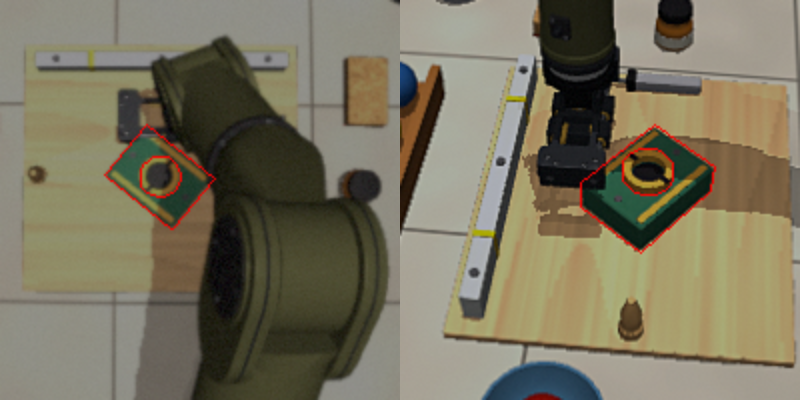

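Base is now at (0.558, -0.025), yaw -0.67, as predicted, and still clear of everything. Next is the second push, on the near-left end.

Call:
play_rows:
  translation:
    - [0, 0, 0.0]
    - [0, 0, -0.04]
    - [0, 0, -0.04]
    - [0.043, 0.015, 0]
    - [0.043, 0.015, 0]
    - [0.043, 0.015, 0]
    - [0.043, 0.015, 0]
    - [0, 0, 0]
    - [0, 0, 0.04]
    - [0, 0, 0.04]
    - [-0.01, -0.008, 0]
    - [-0.01, -0.008, 0]
    - [-0.004, -0.0065, 0]
    - [-0.004, -0.0065, 0]
    - [-0.004, -0.0065, 0]
    - [-0.004, -0.0065, 0]
    - [-0.006, -0.005, 0]
    - [-0.006, -0.005, 0]
    - [0, 0, 0]
  delta_rot:
    - [0, 0, 0]
    - [0, 0, 0]
    - [0, 0, 0]
    - [0, 0, 0]
    - [0, 0, 0]
    - [0, 0, 0]
    - [0, 0, 0]
    - [0, 0, 0]
    - [0, 0, 0]
    - [0, 0, 0]
    - [0, 0, 0]
    - [0, 0, 0]
    - [0, 0, 0]
    - [0, 0, 0]
    - [0, 0, 0]
    - [0, 0, 0]
    - [0, 0, 0]
    - [0, 0, 0]
    - [0, 0, 0]
  grip: [-1, -1, -1, -1, -1, -1, -1, -1, -1, -1, -1, -1, -1, -1, -1, -1, -1, -1, -1]

```text
clock: 8.98
tool_pos: [0.5117, -0.0549, 0.0826]
eef_rot: [-0.006, 1.0, -0.001, -0.0]
contact_force: [-3.4, -2.1, 0.8]
opening: 0.008
finger_force: 1.2
```

```bash
python3 look.py .568 -.03 -.25 pics/a2.png
```

```text
both [ 0.5795 -0.0359 -0.109 ] 0.335
top [ 0.5784 -0.0324 -0.2387] 0.561
side [ 0.5813 -0.0367 -0.0546] 0.21
9.175 [ 0.5118 -0.0538  0.0826] [-7.1e-03  1.0e+00 -4.0e-04 -0.0e+00] [-1.57 -0.97 -0.39]
```

View pics/a2.png

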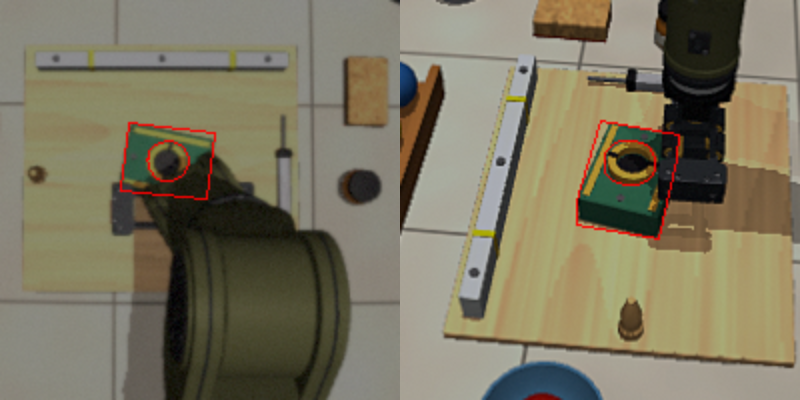

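The base is partly hidden behind the arm. I'll back off and clear the view.

Call:
play_rows:
  translation:
    - [0.015, 0.012, 0]
    - [0.025, 0.01, 0]
    - [0.01, 0.03, -0.04]
    - [0, 0.05, -0.04]
    - [0, 0.05, 0]
    - [0, 0.05, 0]
    - [0, 0, 0]
  delta_rot:
    - [0, 0, 0]
    - [0, 0, 0]
    - [0, 0, 0]
    - [0, 0, 0]
    - [0, 0, 0]
    - [0, 0, 0]
    - [0, 0, 0]
  grip: [-1, -1, -1, -1, -1, -1, -1]

```text
clock: 10.15
tool_pos: [0.46, 0.1534, 0.1624]
eef_rot: [-0.012, 1.0, 0.003, 0.002]
contact_force: [-0.2, -0.2, -0.1]
opening: 0.003
finger_force: 0.0
```

```bash
python3 look.py .570 -.03 -.22
```

```text
both [ 0.5762 -0.0349 -0.1801] 0.068
top [ 0.5777 -0.0347 -0.1963] 0.063
side [ 0.5758 -0.0375 -0.1785] 0.062
10.35 [0.4592 0.1456 0.1617] [-6.5e-03  1.0e+00 -3.0e-04  2.0e-04] [ 0.    0.6  -0.29]
```

Call:
play_rows:
  translation:
    - [-0.004, -0.045, 0]
    - [-0.004, -0.045, 0]
    - [-0.004, -0.045, 0]
    - [-0.004, -0.044, 0]
    - [0, 0, 0]
    - [0, 0, 0.027]
    - [0, 0, 0.027]
    - [0, 0, 0.026]
    - [-0.015, 0, 0]
    - [-0.01, 0, 0]
    - [-0.005, 0, 0]
    - [-0.005, 0, 0]
    - [-0.005, 0, 0]
    - [-0.005, 0, 0]
    - [-0.005, 0, 0]
    - [-0.005, 0, 0]
    - [-0.005, 0, 0]
    - [0, 0, 0]
  delta_rot:
    - [0, 0, 0.4]
    - [0, 0, 0]
    - [0, 0, 0]
    - [0, 0, 0]
    - [0, 0, 0]
    - [0, 0, 0]
    - [0, 0, 0]
    - [0, 0, 0]
    - [0, 0, 0]
    - [0, 0, 0]
    - [0, 0, 0]
    - [0, 0, 0]
    - [0, 0, 0]
    - [0, 0, 0]
    - [0, 0, 0]
    - [0, 0, 0]
    - [0, 0, 0]
    - [0, 0, 0]
  grip: [1, 1, 1, 1, 1, 1, 1, 1, 1, 1, 1, 1, 1, 1, 1, 1, 1, 1]

```text
clock: 12.6
tool_pos: [0.5365, -0.0317, 0.0817]
eef_rot: [-0.004, 1.0, -0.0, -0.0]
contact_force: [-3.4, -2.1, 0.7]
opening: 1.001
finger_force: 1.4
```

```bash
python3 look.py .583 -.034 0.006 pics/a3.png
```

```text
both [ 0.5932 -0.0292  0.0205] 1.08
top [ 0.5833 -0.0273  0.0087] 2.459
side [ 0.5931 -0.0288  0.0211] 0.287
12.8 [ 0.5365 -0.0315  0.0817] [-0.0038  1.      0.      0.    ] [-2.12 -2.11 -0.12]
```

View pics/a3.png

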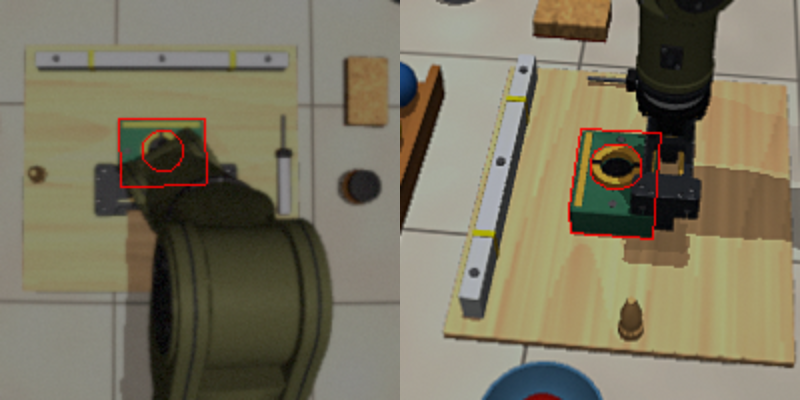

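Call:
play_rows:
  translation:
    - [-0.005, 0, 0]
    - [-0.005, 0, 0]
    - [-0.005, 0, 0]
    - [0, 0, 0]
    - [0.015, 0, 0]
    - [0.04, 0, 0]
    - [0.03, 0.03, -0.04]
    - [0, 0.05, -0.04]
    - [0, 0.05, 0]
    - [0, 0.05, 0]
    - [0, 0, 0]
  delta_rot:
    - [0, 0, 0]
    - [0, 0, 0]
    - [0, 0, 0]
    - [0, 0, 0]
    - [0, 0, 0]
    - [0, 0, 0]
    - [0, 0, 0]
    - [0, 0, 0]
    - [0, 0, 0]
    - [0, 0, 0]
    - [0, 0, 0]
  grip: [1, 1, 1, 1, 1, 1, 1, 1, 1, 1, 1]

```text
clock: 14.28
tool_pos: [0.4668, 0.1536, 0.1617]
eef_rot: [-0.008, 1.0, 0.004, 0.003]
contact_force: [-0.7, 0.0, -0.1]
opening: 0.999
finger_force: 0.0
```

```bash
python3 look.py .606 -.03 0.006 pics/a4.png
```

```text
both [ 0.6096 -0.0258  0.0312] 1.455
top [ 0.6092 -0.0257  0.0117] 0.031
side [ 0.8961 -1.1225  1.9838] 1.0
14.475 [0.4658 0.1456 0.1609] [-3.e-03  1.e+00 -2.e-04  5.e-04] [-0.94 -0.25  0.3 ]
```

View pics/a4.png

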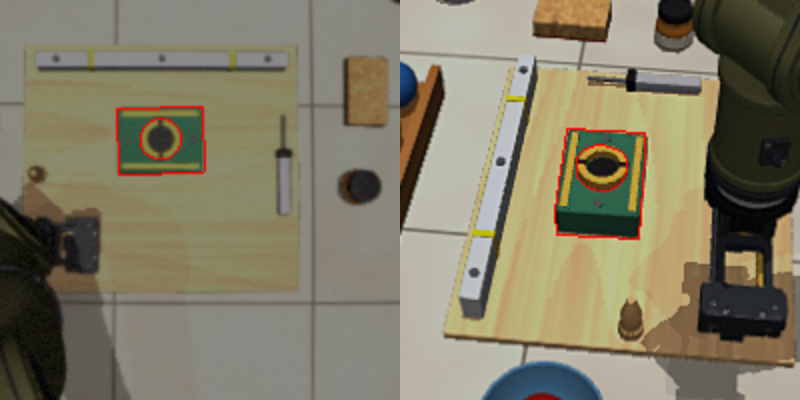

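Squared up: base at (0.609, -0.026), yaw 0.012 against the board's 0.006, with a 59 mm gap to the fence. Spike and awl haven't moved. Now the forward push.

Call:
play_rows:
  translation:
    - [-0.008, -0.044, 0]
    - [-0.008, -0.043, 0]
    - [-0.008, -0.043, 0]
    - [-0.006, -0.043, 0]
    - [0, 0, 0]
    - [0, 0, 0.027]
    - [0, 0, 0.026]
    - [0, 0, 0.026]
    - [-0.025, 0, 0]
    - [-0.02, 0, 0]
    - [-0.008, 0, 0]
    - [-0.006, 0, 0]
    - [-0.006, 0, 0]
    - [-0.006, 0, 0]
    - [-0.006, 0, 0]
    - [-0.006, 0, 0]
    - [-0.006, 0, 0]
    - [-0.006, 0, 0]
    - [-0.006, 0, 0]
    - [0, 0, 0]
  delta_rot:
    - [0, 0, 0]
    - [0, 0, 0]
    - [0, 0, 0]
    - [0, 0, 0]
    - [0, 0, 0]
    - [0, 0, 0]
    - [0, 0, 0]
    - [0, 0, 0]
    - [0, 0, 0]
    - [0, 0, 0]
    - [0, 0, 0]
    - [0, 0, 0]
    - [0, 0, 0]
    - [0, 0, 0]
    - [0, 0, 0]
    - [0, 0, 0]
    - [0, 0, 0]
    - [0, 0, 0]
    - [0, 0, 0]
    - [0, 0, 0]
  grip: [1, 1, 1, 1, 1, 1, 1, 1, 1, 1, 1, 1, 1, 1, 1, 1, 1, 1, 1, 1]

```text
clock: 17.08
tool_pos: [0.5941, -0.0256, 0.0813]
eef_rot: [-0.004, 1.0, -0.001, -0.003]
contact_force: [-5.4, -0.8, 4.1]
opening: 1.002
finger_force: 2.5
```

Call:
play_rows:
  translation:
    - [-0.004, 0, 0]
    - [-0.004, 0, 0]
    - [-0.004, 0, 0]
    - [-0.002, 0, 0]
    - [-0.002, 0, 0]
    - [0, 0, 0]
  delta_rot:
    - [0, 0, 0]
    - [0, 0, 0]
    - [0, 0, 0]
    - [0, 0, 0]
    - [0, 0, 0]
    - [0, 0, 0]
  grip: [1, 1, 1, 1, 1, 1]

```text
clock: 17.82
tool_pos: [0.6091, -0.0255, 0.0813]
eef_rot: [-0.004, 1.0, -0.001, -0.005]
contact_force: [-7.1, 0.2, 5.2]
opening: 1.002
finger_force: 3.7
```

Call:
play_rows:
  translation:
    - [-0.002, 0, 0]
    - [-0.002, 0, 0]
    - [0, 0, 0]
  delta_rot:
    - [0, 0, 0]
    - [0, 0, 0]
    - [0, 0, 0]
  grip: [1, 1, 1]

```text
clock: 18.2
tool_pos: [0.6109, -0.0254, 0.0812]
eef_rot: [-0.004, 1.0, -0.001, -0.007]
contact_force: [-12.5, 0.5, 10.3]
opening: 1.002
finger_force: 6.1
```

Call:
play_rows:
  translation:
    - [-0.002, 0, 0]
    - [-0.002, 0, 0]
    - [0, 0, 0]
  delta_rot:
    - [0, 0, 0]
    - [0, 0, 0]
    - [0, 0, 0]
  grip: [1, 1, 1]

```text
clock: 18.58
tool_pos: [0.6112, -0.0254, 0.0808]
eef_rot: [-0.004, 1.0, -0.002, -0.011]
contact_force: [-19.6, 1.2, 15.8]
opening: 1.002
finger_force: 10.1
```

Call:
play_rows:
  translation:
    - [-0.002, 0, 0]
    - [0, 0, 0]
    - [0.004, 0, 0]
    - [0.012, 0, 0]
    - [0.04, 0, 0]
    - [0.04, 0, 0]
    - [0.03, 0.03, -0.04]
    - [0, 0.05, -0.04]
    - [0, 0.05, 0]
    - [0, 0.05, 0]
    - [0, 0, 0]
  delta_rot:
    - [0, 0, 0]
    - [0, 0, 0]
    - [0, 0, 0]
    - [0, 0, 0]
    - [0, 0, 0]
    - [0, 0, 0]
    - [0, 0, 0]
    - [0, 0, 0]
    - [0, 0, 0]
    - [0, 0, 0]
    - [0, 0, 0]
  grip: [1, 1, 1, 1, 1, 1, 1, 1, 1, 1, 1]

```text
clock: 19.95
tool_pos: [0.4952, 0.1583, 0.1613]
eef_rot: [-0.008, 1.0, 0.002, 0.001]
contact_force: [0.3, -0.0, -0.5]
opening: 1.001
finger_force: 0.0
```

```bash
python3 look.py .666 -.026 0.006; python3 - <<'E'
from h import *
v=[]
for c,(y,x) in(("top",(120,200)),("side",(110,150))):
    v.append(cv2.resize(r.snapshot(c)[y:y+100,x:x+100] if c=="top" else r.snapshot(c)[y+0:y+150,x:x+150],(400,400),interpolation=cv2.INTER_CUBIC))
cv2.imwrite("pics/a5.png",np.hstack(v))
E
```

```text
both [ 0.6672 -0.0256  0.0108] 0.059
top [ 0.6686 -0.0255  0.0041] 0.016
side [ 0.6663 -0.0296  0.0305] 0.057
20.15 [0.4957 0.1508 0.1607] [-2.8e-03  1.0e+00 -1.0e-03 -5.0e-04] [-0.57  0.35 -0.15]
```

View pics/a5.png

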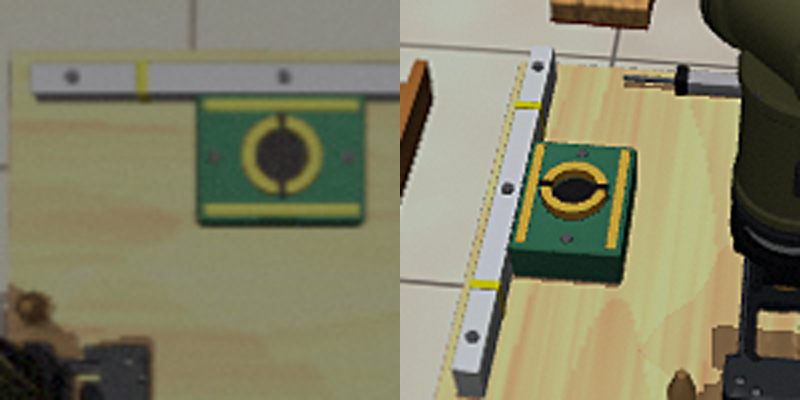

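The long side lies against the fence between the marks, and the push stalled at about 20 N, well above the sliding friction. The robot is touching nothing, so I'm handing in.

```bash
python3 -c "
from plant import r
print(r.finish_job())"
```

```text
the job is handed in; nothing more can be done
None
```

The job is handed in at about 20 s: the base was turned square while clear of the fence, then pushed until one long side sat flush against it, about 2.5 mm off centre between the yellow marks; the socket was never touched and I saw nothing else moved.

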